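# Lock the die base with the long T-handled key

### The job

Take the long T-handled key out of the wooden tool rack and stand it in the round boss of the die base, so that its blade drops fully into the slot of the lock at the bottom. Turn the lock clockwise with it until it stops, then let go and leave the key standing in the boss.

Things in the scene. Friction and masses are not known exactly. Their poses are not given: they have to be found in the camera images.
- key_grip (a point): Centre of the wooden cross-bar of the long T-key, upright in any hole of the wooden rack (62 mm high), by a shorter stub T-key (bar 60 mm) and a pear-handled awl. Bar 96 (its y) x 18 (x) x 22 mm (z up). Collar 56 mm wide, underside 48 mm below this point, rests on the rack. Shank ends 98 mm below in a flat blade 26 mm wide (along the bar), 6 thick. Below 0.3 kg. Lift 120 mm to clear all.
- lock_slot (a point): Point on the upright axis of the lock inside the round boss, level with the top of its two lugs; turns with it. y runs along the slot: 14 mm wide, flared to 22 at the top, ends open, 18 deep; blade play about 15 degrees each way. Boss: tube 58 mm outside, 42 inside, rim 36 mm above this point. The key's collar rests on the rim, bar centre then 84 mm above this point, blade 14 mm in the slot.
- lock (a joint): Turn of the lock in rad, growing clockwise seen from above: starts at 0 to 0.2, stops at 1.05 (a sixth of a turn). At 0 the slot is parallel to the die base's long edges. It takes about 0.1 N m and stays where it is left. Through the play of the blade the key must turn some 15 to 20 degrees more than the lock.
- diebase: Fixed grey plate 110 (x) x 230 (y) x 14 mm, long edges along y. Origin: on the table, under the axis of the round boss (rim 70 mm up), which stands 65 mm from the plate's left end as the robot sees it. On its right side, 115 mm from the boss, a square anvil with a brass die, 62 mm high.
Mind the look-alikes: they are no part of the job. Leave any pink look-alike of the part that bears key_grip alone.

How it is judged:
By the outcome, as a careful person would: the job done as asked, in the order asked, and still so for the second after the job is handed in, with the robot touching nothing.
It also fails if it takes over 48 s, if anything falls off the work surface, if the arm or the gripper's body presses on something with over 40 N, if the wrist force passes 120 N, or if a joint passes its speed limit or range.

### The arm

A 6-joint arm with a two-finger parallel gripper is mounted at the origin on the work surface. World frame = base frame: x ahead of the robot, y to its left, z up, the work surface at z = 0. Lengths are in m, angles in rad, forces in N, time in s.
With the tool pointing down it reaches from about 0.325 to 0.775 m from the base axis. Payload 5.5 kg.
Tool frame: the origin (TCP) lies midway between the tips of the shut fingers; the grasp point (between the pads) lies robot.tcp_to_grasp behind it (robot.tcp_to_grasp is the distance from the TCP to the grasp point, in m); z points along the fingers, y is the line along which they close (so a half turn about z gives the same grasp; the last joint's range is limited). The gripper opens to 88 mm and grips with 3 to 60 N. Pads are 20 mm wide; open, the fingers measure 115 mm over their backs; the gripper's body (75 mm by 178 mm) begins 61 mm behind the grasp point.
Start: joints at [-1.173, 0.091, 1.231, -0, 1.82, -0.057], TCP at [0.264, -0.539, 0.223] pointing down, gripper open.
Joint ranges: [-2.87, 2.87], [-0.86, 2.18], [0.17, 2.46], [-1.51, 4.65], [0.06, 2.69], [-2.65, 2.65]. Speed limits (rad/s): [2.57, 2.57, 3.01, 3.14, 3.14, 3.14].

### API

Orientations are given as a unit quaternion [x, y, z, w].
In Python, from cell import robot gives the robot as it stands.
- The arm moves only by the tool step_arm, never from a script. Its arguments are lists of equal length, an entry for each row: "twist": the turn, a rotation vector about the world's x, y, z in rad, a list of three; "travel": the shift along the world's x, y, z in mm, a list of three; "fingers": the closure, from 0 (fully open) to 1 (shut). A call has 1 to 10 rows; each row shifts and turns the commanded pose from where the row before left it; what a row does not reach is not made up. A row lasts 1/12 s, in which the tool goes at most 41.7 mm and 7.16 degrees, less where a joint would pass 70% of its speed; a pose out of reach is approached as far as the arm can. A call is refused whole if a number of a shift passes 41.7 or a number of a turn 0.125, either way. A call with a gripper value outside its range is refused whole. The fingers move at their own pace and stop on an object; the grip force is fixed at half the most. Time passes only in rows, so rows that do not move let the fingers close. It gives the time, the measured TCP pose, the force, the opening and the grip force at its end, in the units of the state.
- robot.read_state(): the state, without advancing time (a new reading comes with each control period).
- robot.camera(name): name is "scene" or "top"; returns (picture, depth): 384x512x3 uint8, red, green, blue; 384x512 float32, m along the optical axis (not along the pixel's ray), 0 where there is no reading.
- robot.get_calibration(name): a dict with "fovy" (degrees; the focal length in pixels is half the picture's height over the tangent of half this angle, whatever the lens; pixels are square), "cx", "cy" (the principal point, pixels), "extrinsics" (4x4, takes a point from camera to world coordinates). Camera axes: x right, y down, z forward; pixel columns grow to the right and rows downward; lengths in m; the calibration is good to about 2 mm. A picture is of the moment at which its call begins. get_calibration takes no time and is no camera call.
- robot.hand_in(): hands the job in; it is judged then, once.
The state is a dict: "t": time; "qpos": joint angles; "dq": joint speeds; "tau": joint torques, N m; "eef_pos": TCP position; "tool_rot": TCP orientation; "wrist_force": force on the tool from outside, world axes, zero at the start; "torque": the same for the moment, N m; "width": finger opening in m; "gripper_force": force on a finger pad.
Only numpy, scipy, OpenCV 4.12 (cv2) and the standard library are available. Lean on these libraries where they do the work, as an engineer would, in place of code of your own. Each camera call takes 0.05 s, during which the arm holds its last target. There are 200 camera calls.

## Working session

There is one attempt and no reset: what is moved stays moved. The work goes in short steps, Python scripts to look and compute and a tool call to move; the robot and the scene stay as the last step left them, time stands still between calls to the robot, and variables do not carry over. Pictures are saved under pics/ and viewed, at most 10 in all, crops included, and the job is handed in when it is done.

Besides the shell and the picture viewer there is one more tool, called as name(argument=value, ...), one argument or row to a line, values as JSON. step_arm: Moves the arm, as the interface text tells. Its arguments: {"type":"object","properties":{"twist":{"type":"array"},"travel":{"type":"array"},"fingers":{"type":"array"}},"required":["twist","travel","fingers"]}

```bash
mkdir -p pics
cat > h.py <<'E'
import numpy as np, cv2
from cell import robot
def get(n):
    p,d=robot.camera(n); c=robot.get_calibration(n); return p,d,c
def pts(d,c):
    f=192/np.tan(np.radians(c['fovy'])/2); v,u=np.mgrid[:384,:512]
    P=np.stack([(u-c['cx'])/f*d,(v-c['cy'])/f*d,d],-1); E=np.array(c['extrinsics'])
    return P@E[:3,:3].T+E[:3,3]
E
python3 - <<'E'
from h import *
ims=[]
for n in("scene","top"):
    p,d,c=get(n); np.savez(f'{n}.npz',p=p,d=d); cv2.imwrite(f'pics/{n}1.png',p[:,:,::-1]); print(n,c)
print(robot.read_state(),robot.tcp_to_grasp)
E
```

```text
scene {'fovy': 43.12002338712071, 'cx': 255.9127681508485, 'cy': 185.45808922524998, 'extrinsics': array([[ 0.45002166,  0.54497417, -0.7074487 ,  1.34496618],
       [ 0.89286589, -0.28918807,  0.3451967 , -0.29957663],
       [-0.01646243, -0.7870028 , -0.61672974,  0.78074139],
       [ 0.        ,  0.        ,  0.        ,  1.        ]])}
top {'fovy': 50.327163404445166, 'cx': 253.1939325309937, 'cy': 190.6991686890703, 'extrinsics': array([[-3.80464770e-03, -9.91199172e-01,  1.32324325e-01,
         4.63569079e-01],
       [-9.99583777e-01, -1.45060987e-05, -2.88491368e-02,
         1.01865818e-01],
       [ 2.85971600e-02, -1.32379009e-01, -9.90786556e-01,
         9.21122809e-01],
       [ 0.00000000e+00,  0.00000000e+00,  0.00000000e+00,
         1.00000000e+00]])}
{'t': 0.1, 'qpos': array([-1.17270124e+00,  9.17443717e-02,  1.23174521e+00, -6.76782427e-06,
        1.81979554e+00, -5.67002093e-02]), 'dq': array([ 0.00137771, -0.00154523, -0.00189543, -0.00056835,  0.000602  ,
        0.00144441]), 'tau': array([ 3.44354710e-03, -4.47856092e+01, -4.07569885e+01,  7.01031508e-02,
        2.84181250e-02, -1.02566507e-04]), 'eef_pos': array([ 0.26346133, -0.53876999,  0.22165486]), 'tool_rot': array([ 9.74256214e-01,  2.25442041e-01, -1.46982769e-04, -8.33382001e-04]), 'wrist_force': array([ 0.08300358, -0.71706741,  0.07503066]), 'torque': array([ 0.02739382, -0.0075112 ,  0.00218778]), 'gripper_force': 0.0, 'width': 0.08794793310026298} 0.0187
```

View pics/scene1.png

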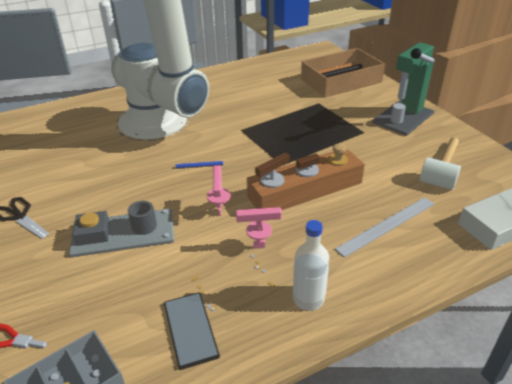

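View pics/top1.png

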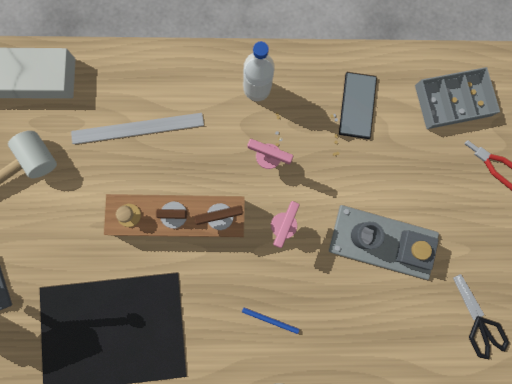

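The top view shows the rack around (175,215), with the long key at (217,216), the stub at (172,213) and the awl at (128,215). The boss is at (368,234), the die at (418,250), and there are pink look-alikes at (270,152) and (287,224). Next I'll measure the bar and the boss.

Run:
```python
from h import *
z=np.load('top.npz');p,d=z['p'],z['d'];P=pts(d,robot.get_calibration('top'))
def rep(name,m):
    q=P[m]; c,s,a=cv2.minAreaRect(q[:,:2].astype(np.float32)*1000); print(name,m.sum(),np.round(q.mean(0),4),'rect',np.round(c,1),np.round(s,1),round(a,1)); 
    w,V=np.linalg.eigh(np.cov(q[:,:2].T)); print('   axis',np.degrees(np.arctan2(V[1,1],V[0,1])))
def box(u0,u1,v0,v1):
    m=np.zeros(d.shape,bool);m[v0:v1,u0:u1]=1;return m
Z=P[...,2]
b=box(180,255,190,240); print(np.percentile(Z[b],[50,90,97,99.5])); 
for lo in (.105,.112): rep('bar',b&(Z>lo)&(Z<.14))
rep('rack',box(95,255,185,250)&(abs(Z-.062)<.006))
rep('stub',box(150,190,195,232)&(Z>.085))
b=box(345,392,210,258); print(np.percentile(Z[b],[5,50,90,99]))
rep('rim',b&(abs(Z-.07)<.006))
rep('plate',box(325,445,200,285)&(abs(Z-.014)<.004))
rep('anvil',box(395,445,225,275)&(Z>.05))
c=cv2.resize(p[205:265,335:400],None,fx=8,fy=8,interpolation=cv2.INTER_CUBIC)
c2=cv2.resize(p[190:245,165:255],(720,440),interpolation=cv2.INTER_CUBIC)[:, :]
g=np.clip(c.astype(float)*1.8,0,255).astype(np.uint8)
cv2.imwrite('pics/boss.png',g[:,:,::-1])
```

```text
[0.06221745 0.12001594 0.12238677 0.92112281]
bar 467 [0.5236 0.1467 0.1207] rect [524.3 146.7] [18.2 95.7] 12.9
   axis 102.83519298726623
bar 457 [0.5238 0.1466 0.1209] rect [524.3 146.7] [18.2 95.7] 12.9
   axis 102.75809957631297
rack 4159 [0.5269 0.2489 0.0629] rect [527.4 241.8] [290.5  85.2] 89.0
   axis 88.9260836889837
stub 295 [0.5261 0.2386 0.12  ] rect [508.2 184.3] [184.8  32.1] 71.4
   axis 72.79716929145808
[0.0014359  0.01494296 0.0687523  0.07210965]
rim 313 [ 0.4839 -0.1679  0.0694] rect [ 484.4 -168.5] [56.5 57. ] 61.7
   axis 95.2263560420521
plate 3057 [ 0.4738 -0.1963  0.014 ] rect [ 471.  -216.3] [229.9 110. ] 74.4
   axis 72.24699676647904
anvil 631 [ 0.453  -0.2699  0.0726] rect [ 474.7 -108.8] [415.   75.7] 82.7
   axis 88.38545273232576
```

View pics/boss.png

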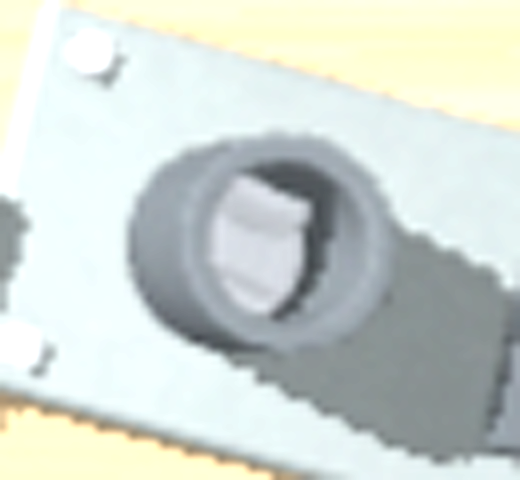

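The bar centre is at (524.3, 146.7) with its top at 0.121, which matches 0.110 + 0.011. The bar axis is at 102.9°. The boss is at (484.4, -168.3), found the same from the rim and from the plate, and the plate axis is at 74.4°. Setting out towards the key.

step_arm(
  twist=[
    [0,0,0.067],
    [0,0,0.067],
    [0,0,0.067],
    [0,0,0.067],
    [0,0,0.067],
    [0,0,0.067],
    [0,0,0.067],
    [0,0,0.067],
    [0,0,0.067],
    [0,0,0.067],
  ],
  travel=[
    [13,34,1],
    [13,34,1],
    [13,34,1],
    [13,34,1],
    [13,34,1],
    [13,34,1],
    [13,34,1],
    [13,34,1],
    [13,34,1],
    [13,34,1],
  ],
  fingers=[0,0,0,0,0,0,0,0,0,0],
)

```text
t: 0.93
eef_pos: [0.3937, -0.1973, 0.2324]
tool_rot: [0.845, 0.534, -0.0, -0.0]
wrist_force: [0.8, 0.4, 0.5]
width: 0.0879
gripper_force: 0.0
```

step_arm(
  twist=[
    [0,0,0.067],
    [0,0,0.067],
    [0,0,0.067],
    [0,0,0.067],
    [0,0,0.067],
    [0,0,0.067],
    [0,0,0.067],
    [0,0,0.067],
    [0,0,0.067],
    [0,0,0.067],
  ],
  travel=[
    [13,34,1],
    [13,34,1],
    [13,34,1],
    [13,34,1],
    [13,34,1],
    [13,34,1],
    [13,34,1],
    [13,34,1],
    [13,34,1],
    [13,34,1],
  ],
  fingers=[0,0,0,0,0,0,0,0,0,0],
)

```text
t: 1.77
eef_pos: [0.5237, 0.1429, 0.2422]
tool_rot: [0.622, 0.783, -0.0, -0.0]
wrist_force: [1.1, -0.3, 0.1]
width: 0.0879
gripper_force: 0.0
```

step_arm(
  twist=[
    [0,0,0],
    [0,0,0],
  ],
  travel=[
    [0,0,0],
    [0,0,0],
  ],
  fingers=[0,0],
)

```text
t: 1.93
eef_pos: [0.5234, 0.1425, 0.2413]
tool_rot: [0.623, 0.783, -0.001, -0.001]
wrist_force: [0.4, 0.1, -0.4]
width: 0.0882
gripper_force: 0.0
```

step_arm(
  twist=[
    [0,0,0],
    [0,0,0],
    [0,0,0],
    [0,0,0],
    [0,0,0],
    [0,0,0],
    [0,0,0],
    [0,0,0],
    [0,0,0],
    [0,0,0],
  ],
  travel=[
    [1,4,0],
    [0,0,-20],
    [0,0,-20],
    [0,0,-20],
    [0,0,-20],
    [0,0,-20],
    [0,0,-20],
    [0,0,-20],
    [0,0,-9],
    [0,0,0],
  ],
  fingers=[0,0,0,0,0,0,0,0,0,0],
)

```text
t: 2.77
eef_pos: [0.5231, 0.1436, 0.0912]
tool_rot: [0.624, 0.781, -0.002, -0.001]
wrist_force: [0.2, -0.4, -0.6]
width: 0.0882
gripper_force: 0.0
```

step_arm(
  twist=[
    [0,0,0],
    [0,0,0],
    [0,0,0],
    [0,0,0],
    [0,0,0],
    [0,0,0],
    [0,0,0],
    [0,0,0],
    [0,0,0],
    [0,0,0],
  ],
  travel=[
    [0,0,0],
    [0,0,0],
    [0,0,0],
    [0,0,0],
    [0,0,0],
    [0,0,0],
    [0,0,0],
    [0,0,0],
    [0,0,0],
    [0,0,0],
  ],
  fingers=[1,1,1,1,1,1,1,1,1,1],
)

```text
t: 3.6
eef_pos: [0.5245, 0.145, 0.0936]
tool_rot: [0.624, 0.782, -0.0, -0.0]
wrist_force: [0.5, -0.2, 0.1]
width: 0.0248
gripper_force: 0.0
```

step_arm(
  twist=[
    [0,0,0],
    [0,0,0],
    [0,0,0],
    [0,0,0],
    [0,0,0],
  ],
  travel=[
    [0,0,0],
    [0,0,0],
    [0,0,0],
    [0,0,0],
    [0,0,0],
  ],
  fingers=[1,1,1,1,1],
)

```text
t: 4.02
eef_pos: [0.5243, 0.1449, 0.0935]
tool_rot: [0.624, 0.782, -0.0, -0.0]
wrist_force: [-4.0, -0.3, 0.9]
width: 0.018
gripper_force: 30.0
```

step_arm(
  twist=[
    [0,0,0],
    [0,0,0],
    [0,0,0],
    [0,0,0],
    [0,0,0],
    [0,0,0],
    [0,0,0],
    [0,0,0],
    [0,0,0],
    [0,0,0],
  ],
  travel=[
    [0,0,10],
    [0,0,15],
    [0,0,15],
    [0,0,15],
    [0,0,15],
    [0,0,15],
    [0,0,15],
    [0,0,15],
    [0,0,15],
    [0,0,0],
  ],
  fingers=[1,1,1,1,1,1,1,1,1,1],
)

```text
t: 4.85
eef_pos: [0.5258, 0.1452, 0.2276]
tool_rot: [0.624, 0.782, 0.002, 0.002]
wrist_force: [-0.0, -0.5, -2.1]
width: 0.0178
gripper_force: 30.0
```

Key in the grip (18 mm wide). Carrying it over the boss.

step_arm(
  twist=[
    [0,0,-0.049],
    [0,0,-0.049],
    [0,0,-0.049],
    [0,0,-0.049],
    [0,0,-0.049],
    [0,0,-0.049],
    [0,0,-0.049],
    [0,0,-0.049],
    [0,0,-0.049],
    [0,0,-0.049],
  ],
  travel=[
    [-3,-12,0],
    [-3,-28,0],
    [-3.5,-28,0],
    [-3.5,-28,0],
    [-3.5,-28,0],
    [-3.5,-28,0],
    [-3.5,-28,0],
    [-3.5,-28,0],
    [-3.5,-28,0],
    [-3.5,-28,0],
  ],
  fingers=[1,1,1,1,1,1,1,1,1,1],
)

```text
t: 5.68
eef_pos: [0.4902, -0.1203, 0.2228]
tool_rot: [0.795, 0.606, -0.0, -0.0]
wrist_force: [0.2, -0.4, -3.4]
width: 0.0178
gripper_force: 30.0
```

step_arm(
  twist=[
    [0,0,-0.049],
    [0,0,-0.049],
    [0,0,0],
    [0,0,0],
    [0,0,0],
  ],
  travel=[
    [-4,-28,0],
    [-3,-23,0],
    [0,0,0],
    [0,0,0],
    [0,0,0],
  ],
  fingers=[1,1,1,1,1],
)

```text
t: 6.1
eef_pos: [0.4836, -0.1696, 0.223]
tool_rot: [0.823, 0.568, 0.0, -0.0]
wrist_force: [0.4, 0.4, -2.3]
width: 0.0178
gripper_force: 30.0
```

Run:
```python
from h import *
ims=[]
for n in("scene","top"):
    p,d,c=get(n); np.savez(f'{n}2.npz',p=p,d=d); 
    P=pts(d,c)
    if n=='top': ims.append(cv2.resize(p[170:300,300:460],(640,520)))
    else: ims.append(cv2.resize(p[100:260,50:230],(585,520)))
cv2.imwrite('pics/over.png',cv2.resize(np.hstack(ims),None,fx=.65,fy=.65)[:,:,::-1])
s=robot.read_state(); print(s['eef_pos'],s['tool_rot'],s['qpos'],s['width'])
```

```text
[ 0.48379009 -0.16904776  0.22343147] [ 8.22903134e-01  5.68181648e-01  1.31521626e-04 -1.69157355e-04] [-4.02830337e-01 -1.44133972e-01  1.46041434e+00  4.16543616e-04
  1.82545770e+00 -4.05181097e-02] 0.017798925818521886
```

View pics/over.png

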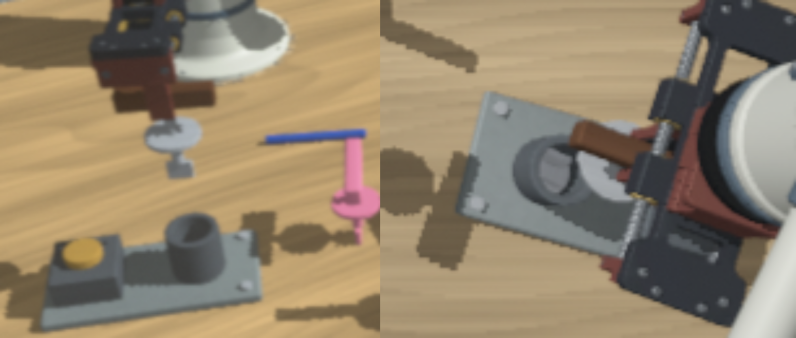

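The key hangs upright over the boss, with its bar at 69°. Lowering.

step_arm(
  twist=[
    [0,0,0],
    [0,0,0],
    [0,0,0],
    [0,0,0],
    [0,0,0],
    [0,0,0],
    [0,0,0],
    [0,0,0],
    [0,0,0],
  ],
  travel=[
    [0,-0.5,-15],
    [0,0,-15],
    [0,0,-15],
    [0,0,-15],
    [0,0,-15],
    [0,0,-15],
    [0,0,-10],
    [0,0,0],
    [0,0,0],
  ],
  fingers=[1,1,1,1,1,1,1,1,1],
)

```text
t: 6.95
eef_pos: [0.4835, -0.1698, 0.1234]
tool_rot: [0.823, 0.568, -0.0, -0.0]
wrist_force: [0.2, -0.0, -2.9]
width: 0.018
gripper_force: 30.0
```

step_arm(
  twist=[
    [0,0,0],
    [0,0,0],
    [0,0,0],
    [0,0,0],
    [0,0,0],
    [0,0,0],
    [0,0,0],
  ],
  travel=[
    [0,0,-3],
    [0,0,-3],
    [0,0,-3],
    [0,0,-3],
    [0,0,-3],
    [0,0,-3],
    [0,0,0],
  ],
  fingers=[1,1,1,1,1,1,1],
)

```text
t: 7.53
eef_pos: [0.4832, -0.1704, 0.1047]
tool_rot: [0.823, 0.567, -0.0, -0.001]
wrist_force: [0.7, 0.1, -3.2]
width: 0.0181
gripper_force: 30.0
```

step_arm(
  twist=[
    [0,0,0],
    [0,0,0],
    [0,0,0],
    [0,0,0],
    [0,0,0],
  ],
  travel=[
    [0,0,-1],
    [0,0,-1],
    [0,0,-1],
    [0,0,-0.5],
    [0,0,0],
  ],
  fingers=[1,1,1,1,1],
)

```text
t: 7.95
eef_pos: [0.4835, -0.1705, 0.102]
tool_rot: [0.823, 0.567, -0.0, -0.0]
wrist_force: [0.2, 0.1, -2.4]
width: 0.0177
gripper_force: 30.0
```

```bash
python3 -c "
from h import *
s=robot.read_state(); print(s['eef_pos'],s['wrist_force'],s['torque'])"
```

```text
[ 0.48353414 -0.17050818  0.10202778] [ 0.19937878  0.13295137 -2.41470199] [-0.07583148 -0.03271385 -0.03430306]
```

step_arm(
  twist=[
    [0,0,0],
    [0,0,0],
    [0,0,0],
    [0,0,0],
  ],
  travel=[
    [0,0.3,-0.7],
    [0,0.3,-0.7],
    [0,0,0],
    [0,0,0],
  ],
  fingers=[1,1,1,1],
)

```text
t: 8.28
eef_pos: [0.4837, -0.1702, 0.1015]
tool_rot: [0.823, 0.567, 0.0, 0.0]
wrist_force: [-1.8, -0.5, 2.0]
width: 0.0179
gripper_force: 30.0
```

The key seats at the expected height (TCP 0.1015). Turning it clockwise.

step_arm(
  twist=[
    [0,0,-0.06],
    [0,0,-0.06],
    [0,0,-0.06],
    [0,0,-0.06],
    [0,0,-0.06],
    [0,0,-0.06],
    [0,0,-0.06],
    [0,0,-0.06],
    [0,0,-0.06],
    [0,0,-0.06],
  ],
  travel=[
    [0,0,0],
    [0,0,0],
    [0,0,0],
    [0,0,0],
    [0,0,0],
    [0,0,0],
    [0,0,0],
    [0,0,0],
    [0,0,0],
    [0,0,0],
  ],
  fingers=[1,1,1,1,1,1,1,1,1,1],
)

```text
t: 9.12
eef_pos: [0.4835, -0.1677, 0.1017]
tool_rot: [0.954, 0.298, 0.0, -0.002]
wrist_force: [-3.4, 8.5, 6.8]
width: 0.0177
gripper_force: 30.0
```

```bash
python3 -c "
from h import *
s=robot.read_state(); print(s['eef_pos'],s['wrist_force'],s['torque'],s['qpos'][5])"
```

```text
[ 0.48346587 -0.16770357  0.10167974] [-3.44227321  8.45499199  6.76023867] [1.59741615 0.94579613 0.31724566] 0.5622313975599277
```

step_arm(
  twist=[
    [0,0,-0.06],
    [0,0,-0.06],
    [0,0,-0.06],
    [0,0,-0.06],
    [0,0,-0.06],
    [0,0,-0.06],
    [0,0,-0.06],
    [0,0,-0.06],
    [0,0,-0.06],
    [0,0,-0.06],
  ],
  travel=[
    [0,0,0],
    [0,0,0],
    [0,0,0],
    [0,0,0],
    [0,0,0],
    [0,0,0],
    [0,0,0],
    [0,0,0],
    [0,0,0],
    [0,0,0],
  ],
  fingers=[1,1,1,1,1,1,1,1,1,1],
)

```text
t: 9.95
eef_pos: [0.4841, -0.1679, 0.1017]
tool_rot: [1.0, 0.003, 0.001, -0.002]
wrist_force: [-1.3, 5.9, 4.9]
width: 0.0176
gripper_force: 30.0
```

```bash
python3 -c "
from h import *
s=robot.read_state(); print(s['eef_pos'],s['wrist_force'],s['torque'],s['qpos'][5])"
```

```text
[ 0.48406735 -0.1679376   0.10168472] [-1.31749656  5.89179878  4.89289169] [1.34671914 0.4273927  0.22126337] 1.162306507009
```

step_arm(
  twist=[
    [0,0,-0.04],
    [0,0,-0.04],
    [0,0,0],
  ],
  travel=[
    [0,0,0],
    [0,0,0],
    [0,0,0],
  ],
  fingers=[1,1,1],
)

```text
t: 10.2
eef_pos: [0.484, -0.1681, 0.1016]
tool_rot: [0.999, -0.037, 0.0, -0.002]
wrist_force: [-1.8, 6.0, 4.2]
width: 0.0177
gripper_force: 30.0
```

```bash
python3 -c "
from h import *
s=robot.read_state(); print(s['eef_pos'],s['wrist_force'],s['torque'],s['qpos'][5])"
```

```text
[ 0.48401048 -0.16806493  0.1016115 ] [-1.76365538  6.03530789  4.15130697] [1.32418429 0.35416106 0.07549606] 1.241655732485985
```

step_arm(
  twist=[
    [0,0,-0.04],
    [0,0,-0.04],
    [0,0,0],
  ],
  travel=[
    [0,0,0],
    [0,0,0],
    [0,0,0],
  ],
  fingers=[1,1,1],
)

```text
t: 10.45
eef_pos: [0.4843, -0.1682, 0.1016]
tool_rot: [0.997, -0.077, 0.001, -0.002]
wrist_force: [-0.4, 6.0, 2.8]
width: 0.0181
gripper_force: 30.0
```

Run:
```python
from h import *
s=robot.read_state(); print(s['eef_pos'],s['wrist_force'],s['torque'],s['qpos'][5])
p,d,c=get('scene'); np.savez('scene3.npz',p=p,d=d)
cv2.imwrite('pics/turn.png',cv2.resize(p[130:260,60:220],(640,520))[:,:,::-1])
```

```text
[ 0.48429454 -0.16818661  0.10162366] [-0.37119772  5.97010009  2.7925609 ] [1.24750172 0.19987724 0.10691915] 1.3215933565743068
```

View pics/turn.png

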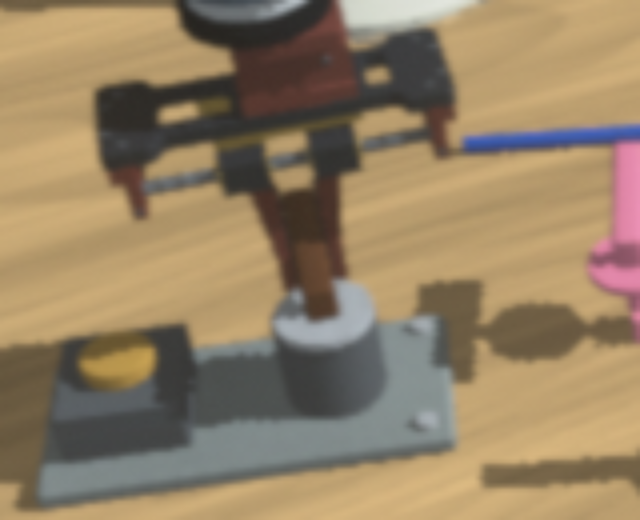

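The collar sits flat on the boss rim, around (325,320). I'm turning on until the torque shows the stop.

step_arm(
  twist=[
    [0,0,-0.04],
    [0,0,-0.04],
    [0,0,0],
  ],
  travel=[
    [0,0,0],
    [0,0,0],
    [0,0,0],
  ],
  fingers=[1,1,1],
)

```text
t: 10.75
eef_pos: [0.4843, -0.1684, 0.1016]
tool_rot: [0.993, -0.116, 0.001, -0.001]
wrist_force: [0.1, 5.8, 4.1]
width: 0.018
gripper_force: 30.0
```

```bash
python3 -c "
from h import *
s=robot.read_state(); print(s['eef_pos'],s['wrist_force'],s['torque'],s['qpos'][5])"
```

```text
[ 0.48430873 -0.16836368  0.10160437] [0.10590383 5.77110669 4.10574981] [1.34051488 0.11666812 0.14014613] 1.4010163988874578
```

step_arm(
  twist=[
    [0,0,-0.04],
    [0,0,-0.04],
    [0,0,0],
  ],
  travel=[
    [0,0,0],
    [0,0,0],
    [0,0,0],
  ],
  fingers=[1,1,1],
)

```text
t: 11.0
eef_pos: [0.4846, -0.1684, 0.1017]
tool_rot: [0.988, -0.156, 0.001, -0.001]
wrist_force: [-0.1, 5.3, 3.1]
width: 0.0179
gripper_force: 30.1
```

```bash
python3 -c "
from h import *
s=robot.read_state(); print(s['eef_pos'],s['wrist_force'],s['torque'],s['qpos'][5])"
```

```text
[ 0.48455309 -0.16843343  0.10167369] [-0.14155829  5.30826322  3.07134715] [ 1.27652354 -0.03508529  0.44716029] 1.480223683386362
```

step_arm(
  twist=[
    [0,0,-0.03],
    [0,0,-0.03],
    [0,0,0],
  ],
  travel=[
    [0,0,0],
    [0,0,0],
    [0,0,0],
  ],
  fingers=[1,1,1],
)

```text
t: 11.25
eef_pos: [0.4847, -0.1685, 0.1017]
tool_rot: [0.983, -0.185, 0.001, -0.001]
wrist_force: [2.1, 3.9, 3.0]
width: 0.0178
gripper_force: 30.5
```

Run:
```python
from h import *
s=robot.read_state(); print(s['eef_pos'],s['tool_rot'],s['wrist_force'],s['torque'],s['qpos'][5])
p,d,c=get('top');P=pts(d,c);Z=P[...,2];np.savez('top4.npz',p=p,d=d)
cv2.imwrite('pics/t4.png',cv2.resize(p[190:290,320:445],(750,600))[:,:,::-1])
```

```text
[ 0.48471552 -0.16848612  0.10170882] [ 0.98281936 -0.18456115  0.00122164 -0.00133677] [2.13061673 3.9366052  2.95030691] [ 1.1343402  -0.14018432  0.78648436] 1.5391873607817665
```

View pics/t4.png

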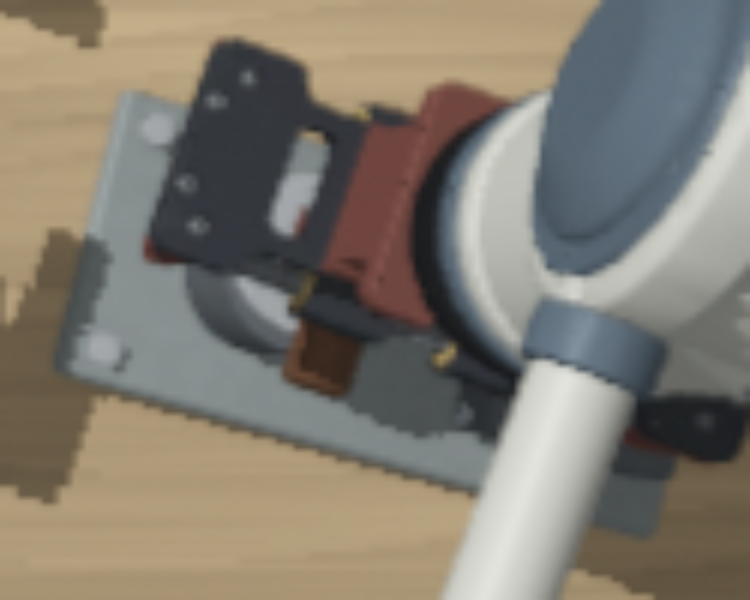

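The torque has risen steeply to 0.79 N m, so the lock is at its stop. Unloading slightly, then releasing and looking.

step_arm(
  twist=[
    [0,0,0.05],
    [0,0,0.05],
    [0,0,0],
    [0,0,0],
    [0,0,0],
    [0,0,0],
    [0,0,0],
    [0,0,0],
    [0,0,0],
    [0,0,0],
  ],
  travel=[
    [0,0,0],
    [0,0,0],
    [0,0,0],
    [0,0,0],
    [0,0,0],
    [0,0,0],
    [0,0,0],
    [0,0,0],
    [0,0,0],
    [0,0,0],
  ],
  fingers=[1,1,1,0.5,0.5,0.5,0.5,0.5,0.5,0.5],
)

```text
t: 12.13
eef_pos: [0.4835, -0.17, 0.1006]
tool_rot: [0.991, -0.136, -0.0, 0.0]
wrist_force: [0.3, -0.2, 1.1]
width: 0.0438
gripper_force: 0.0
```

step_arm(
  twist=[
    [0,0,0],
    [0,0,0],
    [0,0,0],
    [0,0,0],
    [0,0,0],
    [0,0,0],
    [0,0,0],
    [0,0,0],
    [0,0,0],
    [0,0,0],
  ],
  travel=[
    [0,0,0],
    [0,0,10],
    [0,0,15],
    [0,0,20],
    [0,0,20],
    [0,0,20],
    [0,0,20],
    [0,0,20],
    [0,0,0],
    [0,0,0],
  ],
  fingers=[0.5,0.5,0.5,0.5,0.5,0.5,0.5,0.5,0.5,0.5],
)

```text
t: 12.97
eef_pos: [0.4841, -0.1702, 0.2272]
tool_rot: [0.991, -0.136, 0.002, 0.0]
wrist_force: [-0.8, 0.1, -0.4]
width: 0.0441
gripper_force: 0.0
```

step_arm(
  twist=[
    [0,0,0],
    [0,0,0],
    [0,0,0],
    [0,0,0],
    [0,0,0],
    [0,0,0],
    [0,0,0],
  ],
  travel=[
    [0,30,0],
    [0,40,0],
    [0,40,0],
    [0,40,0],
    [0,40,0],
    [0,10,0],
    [0,0,0],
  ],
  fingers=[0.5,0.5,0.5,0.5,0.5,0.5,0.5],
)

```text
t: 13.55
eef_pos: [0.4829, 0.0325, 0.2241]
tool_rot: [0.991, -0.134, -0.001, -0.0]
wrist_force: [-0.5, -0.2, -0.4]
width: 0.044
gripper_force: 0.0
```

Run:
```python
from h import *
p,d,c=get('top');P=pts(d,c);Z=P[...,2]
m=np.zeros(d.shape,bool);m[195:275,325:400]=1;m&=(Z>.115)&(Z<.14)
q=P[m];r=cv2.minAreaRect(q[:,:2].astype(np.float32)*1000);print(m.sum(),q[:,2].mean(),r)
w,V=np.linalg.eigh(np.cov(q[:,:2].T));print(np.degrees(np.arctan2(V[1,1],V[0,1])))
s=robot.read_state();print(s['t'],s['eef_pos'])
s2,_,_=get('scene')
cv2.imwrite('pics/after.png',cv2.resize(np.hstack([p[180:300,310:460],s2[130:250,60:210]]),(800,320))[:,:,::-1])
```

```text
0 nan ((0.0, 0.0), (0.0, 0.0), 0.0)
nan
13.6 [0.48310905 0.03067179 0.22433711]<stdin>:4: RuntimeWarning: Mean of empty slice.
  ret = ret.dtype.type(ret / rcount)
  avg = a.mean(axis, **keepdims_kw)
  ret = um.true_divide(
<stdin>:5: RuntimeWarning: Degrees of freedom <= 0 for slice
  c *= np.true_divide(1, fact)
  c *= np.true_divide(1, fact)
```

View pics/after.png

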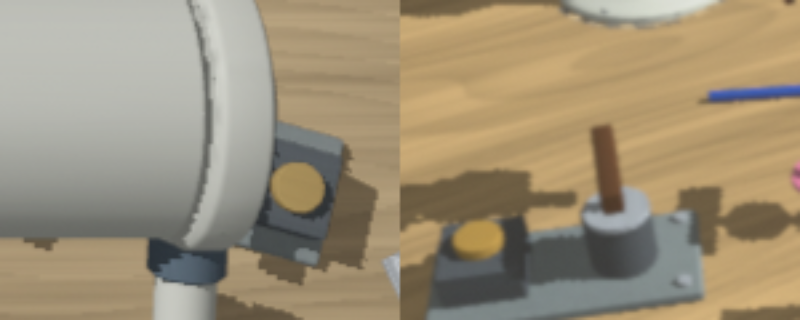

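The key stands upright in the boss in the scene view. The arm hides it from the top camera, so I'll measure the bar from the scene depth.

Run:
```python
from h import *
p,d,c=get('scene');P=pts(d,c)
m=(np.hypot(P[...,0]-.4844,P[...,1]+.1683)<.07)&(P[...,2]>.1)&(P[...,2]<.16)
q=P[m];print(m.sum(),np.percentile(q[:,2],[5,50,95]))
t=q[q[:,2]>.122];r=cv2.minAreaRect(t[:,:2].astype(np.float32)*1000);print(len(t),r)
i=(t[:,2]).argsort();A=np.c_[t[:,:2]-t[:,:2].mean(0),np.ones(len(t))];print('plane',np.linalg.lstsq(A,t[:,2],rcond=None)[0])
w,V=np.linalg.eigh(np.cov(t[:,:2].T));print(np.degrees(np.arctan2(V[1,1],V[0,1])))
col=(np.hypot(P[...,0]-.4844,P[...,1]+.1683)<.032)&(P[...,2]>.06)&(P[...,2]<.095); print('collar z',np.percentile(P[col][:,2],[10,50,75,90]), P[col].mean(0))
```

```text
295 [0.11334667 0.12868134 0.1310156 ]
246 ((488.6253356933594, -170.2604217529297), (17.954269409179688, 100.57539367675781), 78.92412567138672)
plane [-0.01558553 -0.0127903   0.12875611]
168.82415830625058
collar z [0.06395985 0.07554249 0.07660833 0.07766573] [ 0.49550799 -0.17215686  0.0732748 ]
```

The bar top is at 0.129, where it should be for a seated key. The bar has turned 80° clockwise from insertion and the plate's 74.4° line is well passed, with the stop felt. Handing in.

```bash
python3 -c "
from cell import robot
print(robot.hand_in())"
```

```text
the job is handed in; nothing more can be done
None
```

I put the long T-key in the boss, fully seated, turned the lock clockwise until the torque climbed to 0.79 N m at its stop, then let go and left the key standing; the job is handed in at about 14 s. The lock itself couldn't be seen: the bar ended roughly 5–10° further round than the given play predicts, so the stop is judged from the torque.

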